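# Fetch the flat trough lid off the instrument

### The arm

A 7-joint arm with a two-finger parallel gripper is mounted at the origin on the work surface. World frame = base frame: x ahead of the robot, y to its left, z up, the work surface at z = 0. Lengths are in mm, angles in rad, forces in N, time in s.
With the tool pointing down it reaches from about 400 to 875 mm from the base axis. Payload 4.4 kg.
Tool frame: the origin (TCP) lies midway between the tips of the shut fingers; the grasp point (between the pads) lies ctrl.tcp_to_grasp behind it (ctrl.tcp_to_grasp is the distance from the TCP to the grasp point, in mm); z points along the fingers, y is the line along which they close (so a half turn about z gives the same grasp; the last joint's range is limited). The gripper opens to 85 mm and grips with 20 to 120 N. Pads are 22 mm wide; open, the fingers measure 114 mm over their backs; the gripper's body (76 mm by 85 mm) begins 54 mm behind the grasp point. The pads swing forward as they close: fully open they stand 13 mm farther back than shut.
Start: joints at [-1.368, 0.628, 0.038, 1.517, -0.027, 0.996, -0.02], TCP at [172.599, 626.68, 231.313] pointing down, gripper open.
Joint ranges: [-3.06, 3.06], [-0.37, 2.12], [-1.25, 1.32], [0.18, 2.47], [-1.1, 4.24], [0.23, 1.98], [-2.94, 2.94]. Speed limits (rad/s): [2.57, 2.57, 3.14, 3.14, 3.14, 3.14, 3.14].

### API

Orientations are given as [roll, pitch, yaw] about the fixed x, y, z axes, in that order (R = Rz(yaw) Ry(pitch) Rx(roll)).
In Python, from cell import ctrl, get_image, get_calibration, workorder, boxes_of, place_of gives the robot as it stands.
- The arm moves only by the tool play_rows, never from a script. Its argument "series" is a list that holds one entry, the list of rows, each a list of 7 numbers: the shift along the world's x, y, z in cm, then the turn, a rotation vector about the world's x, y, z in degrees, then the closure, from 0 (fully open) to 1 (shut). A call has 1 to 20 rows; each row shifts and turns the commanded pose from where the row before left it; what a row does not reach is not made up. A row lasts 1/8 s, in which the tool goes at most 62.5 mm and 10.7 degrees, less where a joint would pass 70% of its speed; a pose out of reach is approached as far as the arm can. A call with a gripper value outside its range is refused whole. The fingers move at their own pace and stop on an object; the grip force is fixed at half the most. Time passes only in rows, so rows that do not move let the fingers close. It gives the time, the measured TCP pose, the force, the opening and the grip force at its end, in the units of the state.
- ctrl.read_state(): the state, without advancing time (a new reading comes with each control period).
- get_image(name): name is "scene" or "top"; returns (picture, depth): 384x512x3 uint8, red, green, blue; 384x512 float32, mm along the optical axis (not along the pixel's ray), 0 where there is no reading.
- get_calibration(name): a dict with "K" (3x3 intrinsics, pixels), "R" (3x3) and "t" (3): a world point X has camera coordinates R X + t. Camera axes: x right, y down, z forward; pixel columns grow to the right and rows downward; lengths in mm; the calibration is good to about 2 mm. A picture is of the moment at which its call begins. get_calibration takes no time and is no camera call.
- workorder.finish_job(): hands the job in; it is judged then, once.
Trained networks look in the newest picture that a camera, given by its name, has taken for a name from the list of things; names that differ only in an ending like _2 or _b are one class to them, and where a whole thing is asked for, a point or a joint stands for the part that bears it (a point fixed in the world has none). Each returns a list of dicts, best first, with "p" (0 to 1); they miss things now and then, are a little off and sometimes report something else, mostly with a low value. They report only what shows in the picture. A call takes as long as a camera call. They do not tell look-alikes from the thing itself.
- boxes_of(target, camera): "pixel" ([column, row] in pixels, amid what is visible of it).
- place_of(target, camera): "pixel" ([column, row] in pixels: a listed point, or the origin of a listed thing).
The state is a dict: "clock": time; "qpos": joint angles; "qd": joint speeds; "tau": joint torques, N m; "eef_pos": TCP position; "tool_rot": TCP orientation; "force": force on the tool from outside, world axes, zero at the start; "torque": the same for the moment, N m; "width": finger opening in mm; "gripper_force": force on a finger pad.
Only numpy, scipy, OpenCV 4.12 (cv2) and the standard library are available. Lean on these libraries where they do the work, as an engineer would, in place of code of your own. Each camera call takes 0.05 s, during which the arm holds its last target. There are 200 camera calls.

### The job

On top of the low white instrument lies the long rectangular metal lid of the white rectangular trough, too thin to pick up where it lies. Slide it over the instrument's top towards the robot until about a third of its length sticks out beyond the front edge, take it there and lay it flat on the trough, centred and lined up with it. Leave the round lid alone.

Things in the scene. Friction and masses are not known exactly. Their poses are not given: they have to be found in the camera images.
- module: Low flat instrument, white sides and black flat top, 340 mm deep (its x) by 320 mm wide (its y) by 80 mm high, fixed on the bench. Origin: centre of its underside; z up, x away from the robot. The top is flat, without rims, 80 mm above the origin; the front edge nearest the robot is at x = -170 mm in its frame. An amber bottle, 60 mm wide and 125 mm tall, stands on its rear part, about 125 mm behind the middle.
- plate: The trough's lid: plain rectangular aluminium plate, 140 mm long (its x) by 56 mm wide (its y) by 3 mm thick, loose, about 60 g, lying flat on the instrument with its length roughly from front to back. Origin: centre of its underside; z up. Where it overhangs it can be gripped from above across its 56 mm width, the fingers reaching down past its two long sides. When pressed lightly from above with shut fingers it slides easily along on the smooth top.
- disc: The other lid, not to be used: round aluminium disc, 100 mm in diameter, 3 mm thick, loose, lying flat on the instrument to the left or right of the rectangular one. Origin: centre of its underside.
- trough: Open rectangular white ceramic trough, outside 110 mm long (its x) by 36 mm wide (its y) by 50 mm high, walls 3 mm, standing fast on the bench to the robot's right of the instrument. Origin: centre of its underside; z up. Its rim is 50 mm above the origin; the lid, 56 mm wide, overhangs it by 10 mm on each long side. An open round white dish, 90 mm wide and 50 mm high, stands beside it, also fast.
Mind the look-alikes: they are no part of the job. Leave any orange, red or yellow look-alike of the trough alone.

How it is judged (in metres and radians):
On the way, in this order (a step that is already met when the one before it is completed fails the run):
1. the rectangular lid lies flat on the instrument's top with at least 30 mm of its length beyond the front edge (x of plate in the frame of module between -0.175 and -0.13 m and z of plate in the frame of module between 0.076 and 0.085 m and angle between the x axis of plate and the x axis of module, either way round below 0.5 rad and angle between plate's own z axis and vertical below 0.1 rad), for 0.2 s.
2. the rectangular lid is held between the fingers, clear of the instrument (contact force between plate and the fingers above 1 N and contact force between plate and module below 0.05 N), for 0.1 s.
At the end, for the whole second after the job is handed in: The rectangular lid lies at rest and flat (within 4 degrees) on the trough's rim, its centre within 15 mm along and 11 mm across the trough's centre, its length lined up with the trough's within 10 degrees (x of plate in the frame of trough between -0.015 and 0.015 m and y of plate in the frame of trough between -0.011 and 0.011 m and z of plate in the frame of trough between 0.046 and 0.055 m and angle between the x axis of plate and the x axis of trough, either way round below 0.18 rad and angle between plate's own z axis and vertical below 0.07 rad and linear speed of plate below 0.02 m/s); the robot touches nothing.
It fails at once if the round lid is shifted by more than 30 mm (distance of disc from where it was at the start of the episode above 0.03 m).
It fails at once if the rectangular lid is dropped on the bench (height (world z) of plate below 0.025 m).
It also fails if it takes over 48 s, if anything falls off the work surface, if the arm or the gripper's body presses on something with over 40 N, if the wrist force passes 120 N, or if a joint passes its speed limit or range.

## Working session

There is one attempt and no reset: what is moved stays moved. The work goes in short steps, Python scripts to look and compute and a tool call to move; the robot and the scene stay as the last step left them, time stands still between calls to the robot, and variables do not carry over. Pictures are saved under pics/ and viewed, at most 10 in all, crops included, and the job is handed in when it is done.

Besides the shell and the picture viewer there is one more tool, called after "Call:" as name(argument=value, ...) on one line, values as JSON. play_rows: Moves the arm, as the interface text tells. Its arguments: {"type":"object","properties":{"series":{"type":"array"}},"required":["series"]}

```bash
mkdir -p pics
cat > h.py <<'E'
import numpy as np, cv2
from cell import ctrl, get_image, get_calibration, workorder, boxes_of, place_of
def world(cam,px,d):
    c=get_calibration(cam);K,R,t=map(np.array,(c["K"],c["R"],c["t"]))
    p=np.linalg.inv(K)@np.array([px[0],px[1],1.])*d
    return R.T@(p-t)
def on_z(cam,px,z):
    c=get_calibration(cam);K,R,t=map(np.array,(c["K"],c["R"],c["t"]))
    o=-R.T@t; r=R.T@np.linalg.inv(K)@np.array([px[0],px[1],1.])
    return o+r*(z-o[2])/r[2]
def save(im,n,s=1):
    cv2.imwrite("pics/"+n,cv2.resize(im[:,:,::-1],None,fx=s,fy=s,interpolation=cv2.INTER_CUBIC))
E
python3 - <<'E'
from h import *
ims=[]
for c in("scene","top"):
    im,d=get_image(c); ims.append(im)
    for n in("module","plate","disc","trough"):
        for r in place_of(n,c)[:3]:
            px=r["pixel"];z={"module":0,"plate":80,"disc":80,"trough":0}[n]
            print(c,n,np.round(px),round(r["p"],2),np.round(on_z(c,px,z)))
    save(im,c+"0.png",1.5)
s=ctrl.read_state();print(s["clock"],s["eef_pos"],s["tool_rot"],s["force"],ctrl.tcp_to_grasp)
E
```

```text
scene plate [285. 234.] 0.8 [566. 109.  80.]
scene plate [226. 185.] 0.49 [594. -89.  80.]
scene disc [329. 301.] 0.91 [593. 275.  80.]
scene trough [270. 155.] 0.86 [ 373. -216.    0.]
scene trough [326. 297.] 0.75 [550. 237.   0.]
scene trough [151. 162.] 0.72 [ 683. -373.    0.]
top module [156. 160.] 0.79 [632. 184.   0.]
top plate [180. 178.] 0.75 [568. 108.  80.]
top disc [106. 164.] 0.8 [602. 275.  80.]
top trough [296. 187.] 0.89 [ 563. -159.    0.]
top trough [375. 137.] 0.89 [ 689. -363.    0.]
top trough [314. 267.] 0.67 [ 371. -195.    0.]
0.5 [172.54888464 626.66941966 231.23800569] [-3.14148969e+00 -8.42847166e-05  2.87279492e+00] [0.24849019 1.1136464  0.67678349] 18.700000000000003
```

View pics/top0.png

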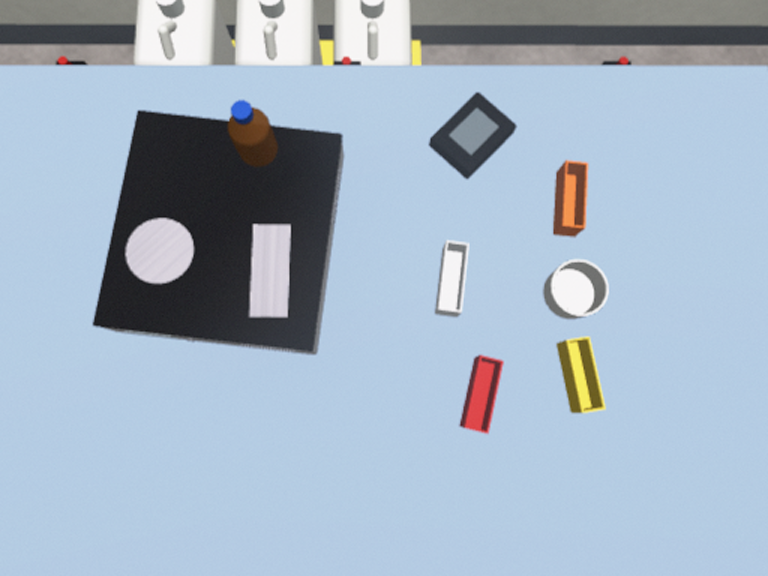

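View pics/scene0.png

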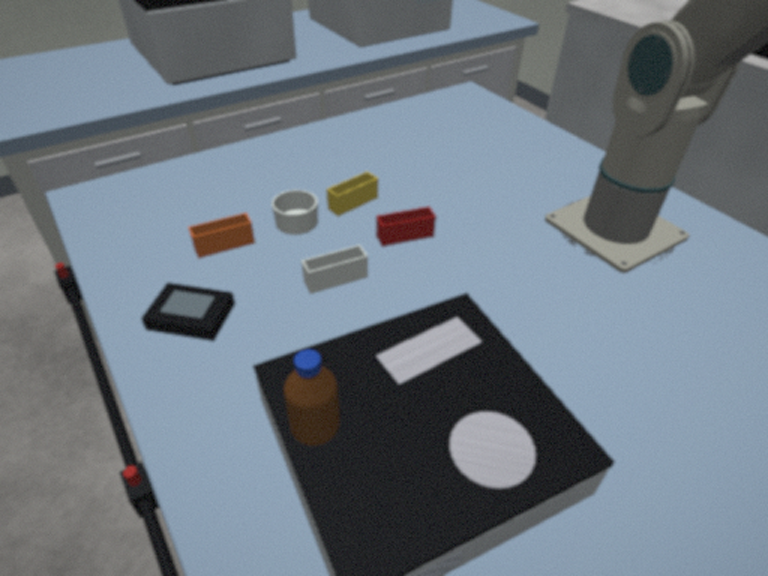

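Top view (1.5x pixels): the instrument is at (220,230), the rectangular lid at (270,270) and the disc at (160,250). There are four trough-shaped things: white (452,278), red (482,394), yellow (581,375) and orange (571,198). Only the white one at (452,278) fits the description. Next I'll fit exact poses and confirm with one crop.

```bash
cat >> h.py <<'E'
def fit(mask,z,cam="top"):
    n,l,st,ce=cv2.connectedComponentsWithStats(mask.astype(np.uint8))
    k=1+np.argmax(st[1:,4]); cs,_=cv2.findContours((l==k).astype(np.uint8),cv2.RETR_EXTERNAL,cv2.CHAIN_APPROX_NONE)
    c=max(cs,key=cv2.contourArea)[:,0]
    W=np.array([on_z(cam,p,z)[:2] for p in c],np.float32)
    (cx,cy),(w,h),a=cv2.minAreaRect(W)
    if w<h: w,h,a=h,w,a+90
    a=(a+90)%180-90
    return np.round([cx,cy,w,h,a],1)
def roi(m,c0,c1,r0,r1):
    o=np.zeros_like(m);o[r0:r1,c0:c1]=m[r0:r1,c0:c1];return o
E
python3 - <<'E'
from h import *
im,d=get_image("top")
g=im.astype(int); v=g.max(2); sat=v-g.min(2)
pl=roi((v>130),160,200,140,220); print("plate",fit(pl,83))
top=roi((v<60)|((sat<25)&(v>130)),60,228,72,236)
top=cv2.morphologyEx(top.astype(np.uint8),cv2.MORPH_OPEN,np.ones((7,7)))
print("module",fit(top,80))
tr=roi((sat<25),285,320,150,220); print("trough mask",fit(tr,50))
# depth based
K=get_calibration("top")
H=np.zeros(d.shape)
for r in range(70,240):
    for c in range(55,325):
        if d[r,c]>0:H[r,c]=world("top",(c,r),d[r,c])[2]
print("module z",np.median(H[120:130,120:150]),"plate z",np.median(H[170:190,175:185]))
print("mod depth fit",fit(cv2.morphologyEx(roi((H>70)&(H<92),55,235,70,240).astype(np.uint8),cv2.MORPH_OPEN,np.ones((5,5))),80))
print("trough depth",fit(roi((H>38)&(H<62),285,325,150,220),50), fit(roi((H>15)&(H<62),285,325,150,220),50),H[150:220,285:325].max())
save(im[145:225,155:335],"crop1.png",4)
E
```

```text
plate [564.3 109.9 141.   57.1  -0.9]
module [632.3 184.7 337.3 315.4  -7.3]
trough mask [ 557.1 -164.7  118.6   40.5   -8.2]Traceback (most recent call last):
  File "<stdin>", line 14, in <module>
  File "h.py", line 4, in world
    c=get_calibration(cam);K,R,t=map(np.array,(c["K"],c["R"],c["t"]))
ValueError: time passes only in moves, steps and waits
```

```bash
sed -i 's/^import numpy.*/&\nimport functools/; s/c=get_calibration(cam)/c=cal(cam)/' h.py; sed -i 's/^def world/@functools.lru_cache\ndef cal(cam): return get_calibration(cam)\ndef world/' h.py
python3 - <<'E'
from h import *
im,d=get_image("top")
H=np.zeros(d.shape)
for r in range(70,240):
    for c in range(55,325):
        if d[r,c]>0:H[r,c]=world("top",(c,r),d[r,c])[2]
print("module z",np.median(H[120:130,120:150]),"plate z",np.median(H[170:190,175:185]))
print("mod depth fit",fit(cv2.morphologyEx(roi((H>65)&(H<95),55,235,70,240).astype(np.uint8),cv2.MORPH_OPEN,np.ones((5,5))),80))
print("trough depth",fit(roi((H>38)&(H<65),285,325,150,220),50),H[150:220,285:325].max())
g=im.astype(int);v=g.max(2);sat=v-g.min(2)
m=roi((sat<25)&(H>42),285,325,150,220);print(fit(m,50))
save(im[145:225,270:350],"crop1.png",6)
E
```

```text
module z 79.92047907554226 plate z 82.8720385630318
mod depth fit [631.4 182.6 340.6 321.4  -7.3]
trough depth [ 557.8 -166.5  112.1   37.2   -8.5] 53.974506436311835
[ 558.1 -166.9  111.4   36.5   -8.4]
```

View pics/crop1.png

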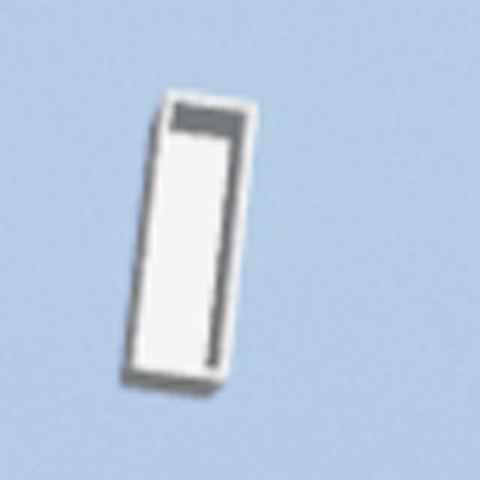

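The trough crop shows it is the white one, rim about (558,-167) with yaw -8.4°. The plate is at (564,110), yaw -0.9°, and the module at (631.5,183), yaw -7.3°. I'll move over the plate, slightly behind its centre, with the fingers shut.

Call:
play_rows(series=[[[3.65,-4.7,0,0,0,1.32,1],[3.65,-4.7,0,0,0,1.32,1],[3.65,-4.7,0,0,0,1.32,1],[3.65,-4.7,0,0,0,1.32,1],[3.65,-4.7,0,0,0,1.32,1],[3.65,-4.7,0,0,0,1.32,1],[3.65,-4.7,0,0,0,1.32,1],[3.65,-4.7,0,0,0,1.32,1],[3.65,-4.7,0,0,0,1.32,1],[3.65,-4.7,0,0,0,1.32,1],[3.65,-4.7,0,0,0,1.32,1],[0,0,-6,0,0,0,1],[0,0,-6,0,0,0,1],[0,0,0,0,0,0,1],[0,0,0,0,0,0,1]]])

```text
clock: 2.48
eef_pos: [575.5, 110.1, 113.2]
tool_rot: [3.141, 0.003, 3.126]
force: [1.0, 0.1, 0.3]
width: 0.1
gripper_force: 0.0
```

Call:
play_rows(series=[[[0,0,-1.3,0,0,0,1],[0,0,-1.0,0,0,0,1],[0,0,-0.3,0,0,0,1],[0,0,0,0,0,0,1],[0,0,0,0,0,0,1]]])

```text
clock: 3.1
eef_pos: [574.3, 109.7, 85.5]
tool_rot: [3.141, 0.0, 3.126]
force: [0.1, 0.0, 0.2]
width: 0.0
gripper_force: 0.0
```

Call:
play_rows(series=[[[0,0,-0.2,0,0,0,1],[0,0,-0.1,0,0,0,1],[0,0,0,0,0,0,1],[0,0,0,0,0,0,1]]])

```text
clock: 3.6
eef_pos: [574.3, 109.7, 83.1]
tool_rot: [3.141, 0.001, 3.126]
force: [-2.1, -0.9, 6.4]
width: -0.4
gripper_force: 3.1
```

Call:
play_rows(series=[[[-0.3,0,0,0,0,0,1],[-0.6,0,0,0,0,0,1],[-0.8,0,0,0,0,0,1],[-0.8,0,0,0,0,0,1],[-0.5,0,0,0,0,0,1],[0,0,0,0,0,0,1]]])

```text
clock: 4.35
eef_pos: [544.3, 110.0, 83.1]
tool_rot: [3.141, 0.001, 3.126]
force: [-0.6, 0.8, 7.4]
width: -0.1
gripper_force: 3.9
```

Run:
```python
from h import *
im,d=get_image("top");save(im[120:280,120:280],"c2.png",3.5)
im,d=get_image("scene")
for r in place_of("plate","scene")[:2]: print(r["pixel"],r["p"],on_z("scene",r["pixel"],80))
```

```text
[296.7, 228.3] 0.59 [535.72056983 109.51173042  80.        ]
```

View pics/c2.png

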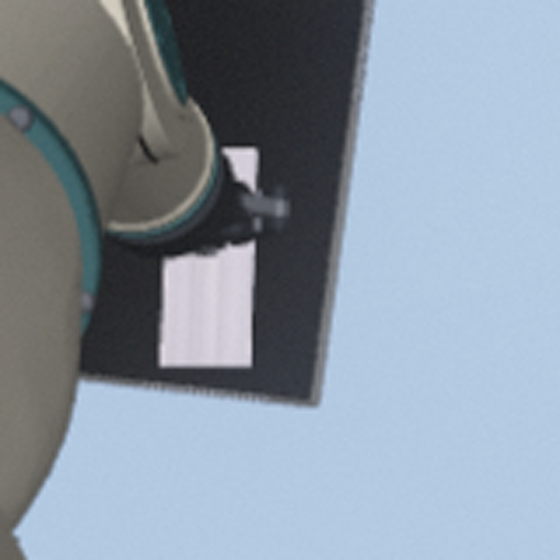

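The plate follows: its front end is now just short of the front edge (crop (205,365) against the edge at about 385), and the network puts it at x≈536. I'll slide it the remaining 63 mm.

Call:
play_rows(series=[[[-0.4,0,0,0,0,0,1],[-0.8,0,0,0,0,0,1],[-0.9,0,0,0,0,0,1],[-0.9,0,0,0,0,0,1],[-0.9,0,0,0,0,0,1],[-0.9,0,0,0,0,0,1],[-0.9,0,0,0,0,0,1],[-0.5,0,0,0,0,0,1],[0,0,0,0,0,0,1],[0,0,0,0,0,0,1]]])

```text
clock: 5.75
eef_pos: [482.4, 110.0, 83.1]
tool_rot: [3.141, 0.001, 3.126]
force: [0.5, 0.4, 9.7]
width: 0.2
gripper_force: 4.5
```

Run:
```python
from h import *
im,d=get_image("top")
for r in place_of("plate","top")[:2]: print(r["pixel"],r["p"],on_z("top",r["pixel"],80))
v=im.astype(int).max(2)
save(im[120:280,120:280],"c3.png",3.5)
im,d=get_image("scene")
for r in place_of("plate","scene")[:2]: print(r["pixel"],r["p"],on_z("scene",r["pixel"],80))
```

```text
[180.1, 220.1] 0.96 [474.30815918 107.33922815  80.        ]
[319.2, 218.2] 0.63 [475.93783191 112.72887746  80.        ]
```

View pics/c3.png

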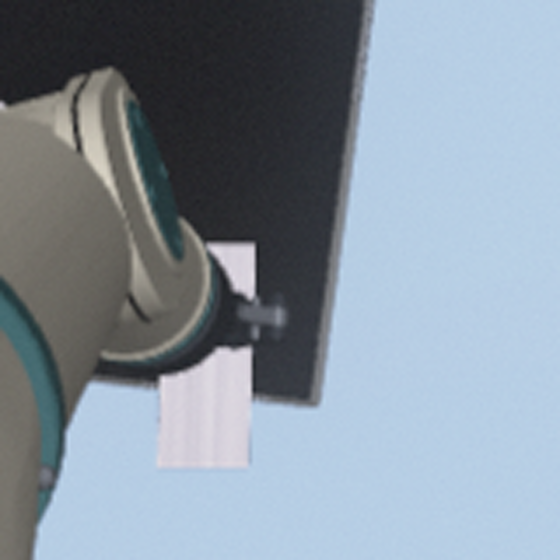

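The lid is now out: its front end is at crop row 467 with the module edge at about 385, so roughly 50 mm overhangs and its centre is near (472,110). I'll lift, open, and go over the overhang.

Call:
play_rows(series=[[[0,0,1,0,0,0,1],[0,0,3,0,0,0,1],[-2.9,0,0,0,0,0,0],[-2.9,0,0,0,0,0,0],[0,0,0,0,0,0,0],[0,0,0,0,0,0,0],[0,0,0,0,0,0,0],[0,0,0,0,0,0,0],[0,0,0,0,0,0,0]]])

```text
clock: 7.08
eef_pos: [424.3, 109.6, 122.2]
tool_rot: [-3.142, -0.0, 3.126]
force: [-0.5, -0.2, -0.2]
width: 85.2
gripper_force: 0.0
```

Run:
```python
from h import *
im,d=get_image("top")
v=im.astype(int).max(2)
for r in place_of("plate","top")[:2]: print(r["pixel"],r["p"],on_z("top",r["pixel"],80))
save(im[150:270,120:240],"c4.png",4.5)
im,d=get_image("scene")
for r in place_of("plate","scene")[:2]: print(r["pixel"],r["p"],on_z("scene",r["pixel"],80))
```

```text
[320.9, 216.5] 0.77 [469.40573356 110.83264402  80.        ]
```

View pics/c4.png

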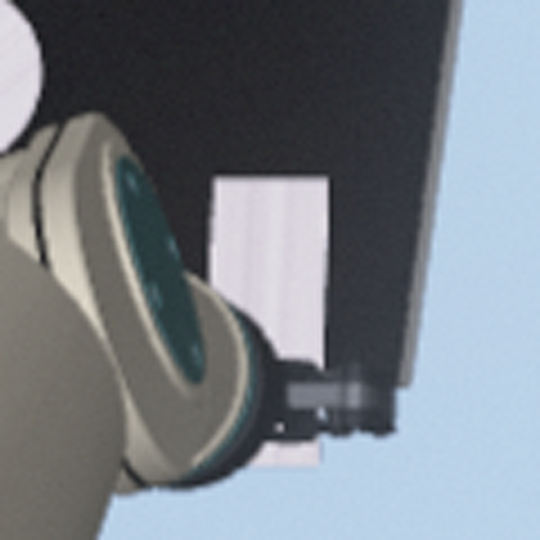

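The lid lies still and straight, with the gripper over its overhang. I'll descend past its sides.

Call:
play_rows(series=[[[0,0,-2,0,0,0,0],[0,0,-2,0,0,0,0],[0,0,-1.5,0,0,0,0],[0,0,-0.7,0,0,0,0],[0,0,0,0,0,0,0],[0,0,0,0,0,0,0]]])

```text
clock: 8.02
eef_pos: [424.4, 109.8, 60.7]
tool_rot: [3.141, 0.001, 3.126]
force: [0.3, 0.6, -0.1]
width: 85.3
gripper_force: 0.0
```

Run:
```python
from h import *
f=lambda c,r:np.round(on_z("top",(119.6+c/4.5,149.6+r/4.5),83),1)
print(f(214,176),f(328,178),f(324,467))
```

```text
[543.8 136.8  83. ] [542.3  81.1  83. ] [402.   80.7  83. ]
```

Call:
play_rows(series=[[[0,0,0,0,0,0,0.3],[0,0,0,0,0,0,0.6],[0,0,0,0,0,0,1],[0,0,0,0,0,0,1],[0,0,0,0,0,0,1],[0,0,0,0,0,0,1],[0,0,0,0,0,0,1]]])

```text
clock: 8.9
eef_pos: [424.3, 109.7, 60.4]
tool_rot: [3.141, 0.0, 3.126]
force: [-0.6, 0.1, 4.7]
width: 54.0
gripper_force: 62.2
```

Call:
play_rows(series=[[[0,0,0.5,0,0,0,1],[0,0,1,0,0,0,1],[0,0,2,0,0,0,1],[0,0,2.5,0,0,0,1],[0,0,2,0,0,0,1],[0,0,0,0,0,0,1],[0,0,0,0,0,0,1]]])

```text
clock: 9.78
eef_pos: [423.7, 109.6, 140.0]
tool_rot: [-3.141, -0.001, 3.126]
force: [-0.1, 0.7, -0.9]
width: 53.7
gripper_force: 63.1
```

Run:
```python
from h import *
im,d=get_image("top")
s=ctrl.read_state(); print(s["eef_pos"],s["width"],s["gripper_force"])
g=im.astype(int);v=g.max(2);sat=v-g.min(2)
# 3D plane of visible plate
m=roi((v>130)&(sat<30),160,200,165,270)
P=np.array([world("top",(c,r),d[r,c]) for r,c in zip(*np.nonzero(m)) if d[r,c]>0])
P=P[(P[:,2]>110)&(abs(P[:,1]-110)<25)&(P[:,0]>465)]
A=np.c_[P[:,:2]-[472,110],np.ones(len(P))];k=np.linalg.lstsq(A,P[:,2],rcond=None)[0];print(len(P),k)
save(im[120:280,120:280],"c5.png",3.5)
```

```text
[423.49021306 109.49389818 139.7115504 ] 53.742665248077834 63.10772180557251
854 [-8.50365725e-03  3.19055867e-03  1.61272809e+02]
```

View pics/c5.png

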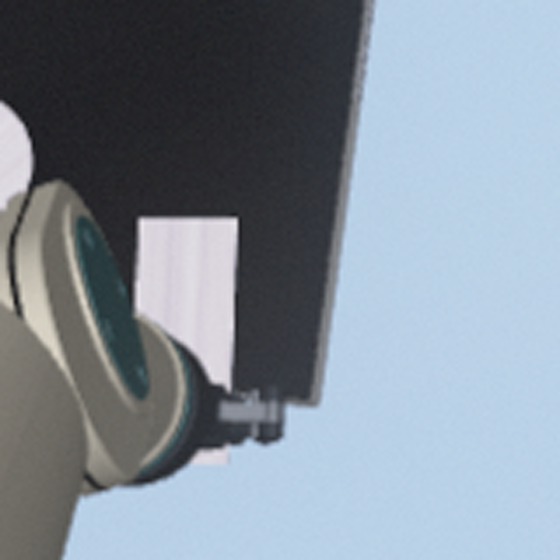

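Held and level: the plane fit shows a 0.5° tilt and the top 21.5 mm above the TCP. I'll work out the offset for placing.

Run:
```python
from h import *
f=lambda c,r:on_z("top",(119.6+c/3.5,119.6+r/3.5),161.3)
a,b,e=f(138,216),f(238,217),f(229,463);print(a,b,e)
print("yaw side",np.degrees(np.arctan2(b[1]-e[1],b[0]-e[0])),"yaw rear",np.degrees(np.arctan2(a[1]-b[1],a[0]-b[0]))-90)
print("center",(a+e)/2)
```

```text
[542.89358284 137.26777541 161.3       ] [541.79119049  80.15270604 161.3       ] [401.91816234  82.56032093 161.3       ]
yaw side -0.9861268649396577 yaw rear -1.1057429860013883
center [472.40587259 109.91404817 161.3       ]
```

Call:
play_rows(series=[[[0.5,-1.6,0,0,0,-0.4,1],[1.1,-3.5,0,0,0,-1,1],[1.4,-4.3,0,0,0,-1.2,1],[1.4,-4.3,0,0,0,-1.2,1],[1.4,-4.3,0,0,0,-1.2,1],[1.3,-4.3,0,0,0,-1.2,1],[1.0,-3.2,-1,0,0,-0.8,1],[0.5,-1.6,-2,0,0,-0.4,1],[0,0,-1,0,0,0,1],[0,0,0,0,0,0,1],[0,0,0,0,0,0,1]]])

```text
clock: 11.2
eef_pos: [510.1, -160.0, 100.5]
tool_rot: [3.141, -0.0, 2.999]
force: [0.6, 0.3, -1.0]
width: 53.7
gripper_force: 63.2
```

Run:
```python
from h import *
im,d=get_image("top")
s=ctrl.read_state(); print(s["eef_pos"],s["tool_rot"],s["width"],s["gripper_force"])
g=im.astype(int);v=g.max(2);sat=v-g.min(2)
for r in place_of("plate","top")[:2]: print(r["pixel"],r["p"],on_z("top",r["pixel"],s["eef_pos"][2]+18.5))
save(im[130:250,250:370],"c6.png",4.5)
```

```text
[ 510.37156028 -160.2131775   100.79220963] [3.14120944e+00 5.02916762e-04 2.99878060e+00] 53.75007882968274 63.159613609313965
[307.5, 175.5] 0.88 [ 562.36840575 -168.91072893  119.29220963]
```

View pics/c6.png

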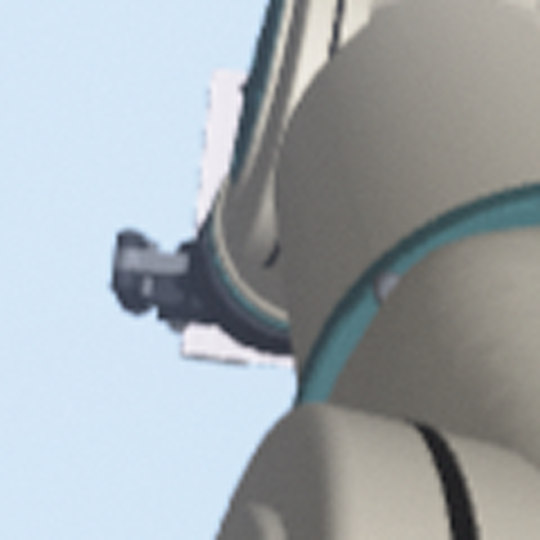

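The lid is still held, and its left corners at crop (213,70) and (183,354) agree with the kinematics: centre ≈ (559,-166), yaw ≈ -8.3°. Lowering.

Call:
play_rows(series=[[[-0.1,-0.1,-1.5,0,0,0,1],[0,0,-2,0,0,0,1],[0,0,-1.5,0,0,0,1],[0,0,-0.8,0,0,0,1],[0,0,-0.5,0,0,0,1],[0,0,0,0,0,0,1],[0,0,0,0,0,0,1]]])

```text
clock: 12.18
eef_pos: [509.4, -162.5, 37.7]
tool_rot: [-3.141, 0.001, 2.997]
force: [0.2, -0.6, -0.0]
width: 53.7
gripper_force: 63.2
```

Call:
play_rows(series=[[[0,0,-0.2,0,0,0,1],[0,0,-0.1,0,0,0,1],[0,0,0,0,0,0,1],[0,0,0,0,0,0,1]]])

```text
clock: 12.68
eef_pos: [509.1, -162.3, 34.3]
tool_rot: [3.142, 0.0, 2.997]
force: [-0.0, -0.7, -0.9]
width: 53.9
gripper_force: 63.2
```

Call:
play_rows(series=[[[0,0.1,-0.1,0,0,0,1],[0,0,-0.1,0,0,0,1],[0,0,0,0,0,0,1],[0,0,0,0,0,0,1]]])

```text
clock: 13.18
eef_pos: [509.1, -161.3, 32.3]
tool_rot: [3.142, -0.0, 2.997]
force: [-0.1, 0.1, -0.9]
width: 53.8
gripper_force: 63.2
```

Call:
play_rows(series=[[[0,0,-0.1,0,0,0,1],[0,0,0,0,0,0,1],[0,0,0,0,0,0,1]]])

```text
clock: 13.55
eef_pos: [509.2, -161.4, 31.3]
tool_rot: [-3.142, 0.0, 2.997]
force: [-0.5, -1.0, -0.5]
width: 53.9
gripper_force: 63.2
```

Call:
play_rows(series=[[[0,0,-0.1,0,0,0,1],[0,0,0,0,0,0,1],[0,0,0,0,0,0,1]]])

```text
clock: 13.92
eef_pos: [509.2, -161.4, 31.2]
tool_rot: [-3.141, 0.0, 2.997]
force: [-1.1, 0.4, 9.0]
width: 53.4
gripper_force: 63.8
```

Contact at 9 N. I'll release gradually, then rise.

Call:
play_rows(series=[[[0,0,0,0,0,0,0.3],[0,0,0,0,0,0,0.2],[0,0,0,0,0,0,0],[0,0,0,0,0,0,0],[0,0,0,0,0,0,0],[0,0,0,0,0,0,0]]])

```text
clock: 14.68
eef_pos: [509.1, -161.3, 30.3]
tool_rot: [3.142, 0.0, 2.997]
force: [0.5, 0.6, -0.1]
width: 85.2
gripper_force: 0.0
```

Call:
play_rows(series=[[[0,0,0.5,0,0,0,0],[0,0,1.5,0,0,0,0],[0,0,3,0,0,0,0],[0,0,5,0,0,0,0],[0,0,6,0,0,0,0],[-1,4,3,0,0,0,0],[-1,6,0,0,0,0,0],[-1,6,0,0,0,0,0],[-1,6,0,0,0,0,0],[-1,6,0,0,0,0,0],[0,0,0,0,0,0,0],[0,0,0,0,0,0,0]]])

```text
clock: 16.18
eef_pos: [459.1, 118.3, 221.0]
tool_rot: [-3.141, 0.001, 2.997]
force: [0.7, 0.2, 0.7]
width: 85.3
gripper_force: 0.0
```

Run:
```python
from h import *
im,d=get_image("top")
s=ctrl.read_state(); print(s["clock"],s["eef_pos"],s["width"])
g=im.astype(int);v=g.max(2);sat=v-g.min(2)
m=roi((v>130)&(sat<25),275,330,145,230); print(fit(m,53))
P=np.array([world("top",(c,r),d[r,c]) for r,c in zip(*np.nonzero(cv2.erode(m.astype(np.uint8),np.ones((3,3))))) if d[r,c]>0])
A=np.c_[P[:,:2]-P[:,:2].mean(0),np.ones(len(P))];print(np.linalg.lstsq(A,P[:,2],rcond=None)[0])
save(im[130:250,250:370],"c7.png",4.5)
```

```text
16.225 [459.31501489 117.32632819 220.86694597] 85.53934150000389
[ 556.7 -167.6  140.3   55.9   -8.2]
[-1.50898819e-03 -5.83576962e-03  5.31454079e+01]
```

View pics/c7.png

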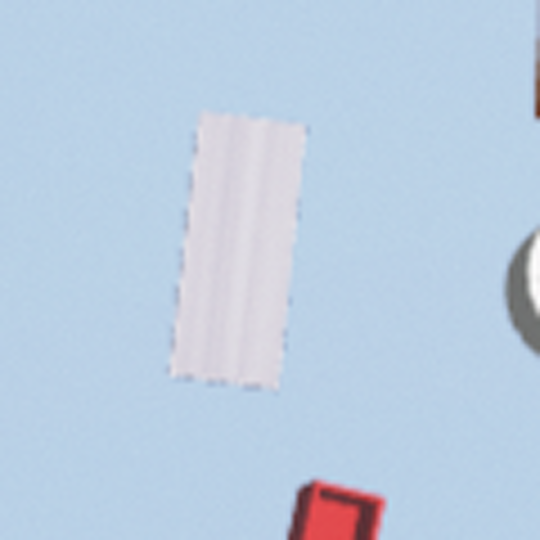

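The lid, at crop (238,250), fully covers the trough. It sits at (556.7,-167.6), yaw -8.2°, top at z 53 and level, against the trough at (558,-167), yaw -8.4°.

```bash
python3 -c "
from cell import workorder
print(workorder.finish_job())"
```

```text
the job is handed in; nothing more can be done
None
```

The lid lies flat on the white trough, measured within about 2 mm and 0.2° of the trough's centre and line; the job is handed in at about 16 s of robot time, but no verdict came back.

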